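# Dispense a dryer ball with the lever and ease the lid shut

## Robot

A 7-joint arm with a two-finger parallel gripper is mounted at the origin on the work surface. World frame = base frame: x ahead of the robot, y to its left, z up, the work surface at z = 0. Lengths are in m, angles in rad, forces in N, time in s.
With the tool pointing down it reaches from about 0.425 to 0.925 m from the base axis. Payload 6.8 kg.
Tool frame: the origin (TCP) lies on the mounting face of the last link; the fingertips stand 173 mm ahead of it and the grasp point (between the pads) lies 155 mm ahead of it; z points along the fingers, y is the line along which they close (so a half turn about z gives the same grasp; the last joint's range is limited). The gripper opens to 85 mm and grips with 20 to 120 N. Pads are 22 mm wide; open, the fingers measure 114 mm over their backs; the gripper's body (76 mm by 85 mm) begins 54 mm behind the grasp point. The pads swing forward as they close: fully open they stand 13 mm farther back than shut.
Start: joints at [-1.341, 0.477, 0.022, 1.555, -0.011, 1.109, -0.083], TCP at [0.224, 0.637, 0.405] pointing down, gripper open.
Joint ranges: [-2.96, 2.96], [-0.34, 2.1], [-1.41, 1.46], [0.24, 2.44], [-1.37, 4.51], [0.17, 1.92], [-2.96, 2.96]. Speed limits (rad/s): [2.39, 2.39, 3.14, 3.14, 3.14, 3.14, 3.14].

## Interface

Orientations are given as a rotation vector (axis times angle).
In Python, from bench import r gives the robot as it stands.
- The arm moves only by the tool carry_out, never from a script. Its argument "moves" is a list of rows, each a list of 5 numbers: the shift along the tool's x, y, z in m, then the turn about the tool's z in rad, then the finger opening in m, from 0 to 0.0854. In form: [[dx, dy, dz, roll, claw], ...]. A call has exactly 8 rows; each row is the pose to reach, as a shift and turn from the pose commanded when the call began, along the tool's axes at that moment; what a row does not reach only later rows make up. A row lasts 1/10 s, in which the tool goes at most 50 mm and 8.59 degrees, less where a joint would pass 70% of its speed; a pose out of reach is approached as far as the arm can. A call with a gripper value outside its range is refused whole. The fingers move at their own pace and stop on an object; "force" is the grip in N (left out, the last holds). Time passes only in rows, so rows that repeat a pose let the fingers close, or fill a call up. It gives the time, the measured TCP pose, the force, the opening and the grip force at its end, in the units of the state.
- r.get_obs(): the state, without advancing time (a new reading comes with each control period).
- r.grab_frame(name): name is "side" or "top"; returns the picture (384x512x3 uint8, red, green, blue); there is no depth.
- r.calibration(name): a dict with "fx", "fy", "cx", "cy" (pixels), "k1" (the pictures are not rectified: a ray, as slopes to the right and down, at radius r is drawn at 1 + k1 r^2 times it, then the intrinsics apply), "rvec" (rotation vector, rad) and "tvec" (3), from world to camera coordinates, as OpenCV has them. Camera axes: x right, y down, z forward; pixel columns grow to the right and rows downward; lengths in m; the calibration is good to about 2 mm. A picture is of the moment at which its call begins. calibration takes no time and is no camera call.
- r.hand_in(): hands the job in; it is judged then, once.
The state is a dict: "clock": time; "joints": joint angles; "qvel": joint speeds; "tau": joint torques, N m; "tcp_pos": TCP position; "orientation": TCP orientation; "contact_force": force on the tool from outside, world axes, zero at the start; "moment": the same for the moment, N m; "grip_width": finger opening in m; "gripper_force": force on a finger pad.
Only numpy, scipy, OpenCV 4.12 (cv2) and the standard library are available. Lean on these libraries where they do the work, as an engineer would, in place of code of your own. Each camera call takes 0.05 s, during which the arm holds its last target. There are 200 camera calls.

## Task

Let the green dryer ball out of its dispenser: with the fingertips, press that dispenser's red lever pad all the way down so the lid lifts fully and the ball rolls into the tray, then stay on the pad and let it rise slowly, over about two seconds or more, so the lid comes down shut without slamming. Finish clear of the dispenser. Work only by the pad: do not touch the balls or the lids, do not work the orange dispenser, and leave everything else on the table where it stands.

Things in the scene. Friction and masses are not known exactly. Their poses are not given: they have to be found in the camera images.
- dispenser_green: Fixed dryer-ball dispenser with the green ball and green rim stripes; the other is alike, either may be left. Origin on the table, z up, +x down its chute. White hopper 162 mm high, open on top, x -63..95 mm, 104 mm wide; grey tray beyond it to x 265 mm, 114 mm wide, 75 mm high. The red lever pad is on the -x side, roughly towards the robot; its arms span 134 mm.
- lever_green (a joint): Yoke lever of the green dispenser, rad: 0 released (pad up), 0.367 fully down on its stop. Turns about the dispenser's y axis through (0, 0, 95 mm). Spring and lid push it back: pressing the pad takes about 2 N at first, 5 N at the bottom; let go, it snaps up and the lid slams.
- pad_green (a point): Top centre of the red pad of the green lever (46 mm along the dispenser's x, 64 mm along y, 10 mm thick). Released: level, at x -150 mm, 120 mm above the table, 64 mm clear of the hopper. Fully pressed: 56 mm lower, x shift 1 mm, sloping 0.367 rad down to its outer end. Free space below.
- lid_green (a joint): Clear blue lid with an opaque lower edge (86 x 126 mm, hinged 155 mm above the table at x 60 mm) over the green hopper's mouth, rad: 0 shut, 1.10 fully raised; linked, always 3 times the lever's value. Coming down in two seconds or more at an even pace is gentle; faster than 2.5 rad/s at any moment is a slam.
- ball_green_center (a point): Centre of the green plastic dryer ball, 65 mm across, about 60 g. At the start it rests on the chute's sloping floor behind the green dispenser's lid; when the lid is up it rolls by itself down into the tray and stays against its end wall (centre then about x 227, z 45 mm in the dispenser frame), out of the way of the lid.
- dispenser_orange: Fixed dryer-ball dispenser with the orange ball and orange rim stripes; the other is alike, either may be left. Origin on the table, z up, +x down its chute. White hopper 162 mm high, open on top, x -63..95 mm, 104 mm wide; grey tray beyond it to x 265 mm, 114 mm wide, 75 mm high. The red lever pad is on the -x side, roughly towards the robot; its arms span 134 mm.
- lever_orange (a joint): Yoke lever of the orange dispenser, rad: 0 released (pad up), 0.367 fully down on its stop. Turns about the dispenser's y axis through (0, 0, 95 mm). Spring and lid push it back: pressing the pad takes about 2 N at first, 5 N at the bottom; let go, it snaps up and the lid slams.
- pad_orange (a point): Top centre of the red pad of the orange lever (46 mm along the dispenser's x, 64 mm along y, 10 mm thick). Released: level, at x -150 mm, 120 mm above the table, 64 mm clear of the hopper. Fully pressed: 56 mm lower, x shift 1 mm, sloping 0.367 rad down to its outer end. Free space below.
- lid_orange (a joint): Clear blue lid with an opaque lower edge (86 x 126 mm, hinged 155 mm above the table at x 60 mm) over the orange hopper's mouth, rad: 0 shut, 1.10 fully raised; linked, always 3 times the lever's value. Coming down in two seconds or more at an even pace is gentle; faster than 2.5 rad/s at any moment is a slam.
- ball_orange_center (a point): Centre of the orange plastic dryer ball, 65 mm across, about 60 g. At the start it rests on the chute's sloping floor behind the orange dispenser's lid; when the lid is up it rolls by itself down into the tray and stays against its end wall (centre then about x 227, z 45 mm in the dispenser frame), out of the way of the lid.
- detergent: Yellow detergent bottle, 84 mm across, 210 mm tall; a bystander. Origin at the centre of its underside.
- spray_can: Metal spray can, 56 mm across, 170 mm tall; a bystander. Origin at the centre of its underside.
- scoop_cup: White measuring cup, 60 mm across, 45 mm tall; a bystander. Origin at the centre of its underside.
- brush: Flat bristle brush lying down, about 200 mm long along its x; a bystander. Origin at the centre of its underside.
- sheet_box: Cardboard box of dryer sheets, 60 x 160 x 100 mm; a bystander. Origin at the centre of its underside.
- stain_jar: White jar with a red cap, 72 mm across, 90 mm tall; a bystander. Origin at the centre of its underside.
There are look-alikes about, which are no part of the job. Of the things that look like the part that bears ball_green_center, the smallest one is meant.

How it is judged:
On the way, in this order (a step that is already met when the one before it is completed fails the run):
1. the green dispenser's lever is pressed down by the fingers and its lid is fully raised (over 1.0 of 1.1 rad) (value of joint lid_green above 1 rad and contact force between the fingers and lever_green above 0.3 N), for 0.2 s.
2. the lid is on its way down (between 0.6 and 0.1 rad) with the fingers still on the lever (value of joint lid_green between 0.1 and 0.6 rad and contact force between the fingers and lever_green above 0.3 N), for 0.05 s.
At the end, for the whole second after the job is handed in: The green ball lies at rest in the green dispenser's tray (190 to 270 mm along its chute from the origin, within 50 mm of its centre line), both lids are shut (below 0.06 rad), the orange ball is still in its hopper, and every bystander is within 30 mm of where it began (value of joint each of lid_green, lid_orange below 0.06 rad and x of ball_green_center in the frame of dispenser_green between 0.19 and 0.27 m and y of ball_green_center in the frame of dispenser_green between -0.05 and 0.05 m and z of ball_green_center in the frame of dispenser_green below 0.06 m and linear speed of ball_green below 0.03 m/s and x of ball_orange_center in the frame of dispenser_orange below 0.1 m and distance of each of detergent, spray_can, scoop_cup, brush, sheet_box, stain_jar from where it was at the start of the episode below 0.03 m); the robot touches nothing.
It fails at once if the green lid slams: it falls faster than 2.5 rad/s (velocity of joint lid_green below -2.5 rad/s).
It fails at once if a ball is touched by the robot or lifted out of its dispenser (contact force between any of ball_green, ball_orange and the arm above 0.3 N or contact force between any of ball_green, ball_orange and the fingers above 0.3 N or z of ball_green_center in the frame of dispenser_green above 0.13 m or z of ball_orange_center in the frame of dispenser_orange above 0.13 m).
It fails at once if a lid is touched by the robot (contact force between any of lid_green, lid_orange and the arm above 0.5 N or contact force between any of lid_green, lid_orange and the fingers above 0.5 N).
It fails at once if the orange dispenser's lid is opened (value of joint lid_orange above 0.15 rad).
It fails at once if a bystander is pushed, carried or knocked over (distance of any of detergent, spray_can, scoop_cup, brush, sheet_box, stain_jar from where it was at the start of the episode above 0.03 m).
It also fails if it takes over 40 s, if anything falls off the work surface, if the arm or the gripper's body presses on something with over 40 N, if the wrist force passes 120 N, or if a joint passes its speed limit or range.

## Working session

There is one attempt and no reset: what is moved stays moved. The work goes in short steps, Python scripts to look and compute and a tool call to move; the robot and the scene stay as the last step left them, time stands still between calls to the robot, and variables do not carry over. Pictures are saved under pics/ and viewed, at most 10 in all, crops included, and the job is handed in when it is done.

Besides the shell and the picture viewer there is one more tool, called after ">>>" as name([rows], argument=value, ...), one row to a line, values as JSON. carry_out: Moves the arm, as the interface text tells. Its arguments: {"type":"object","properties":{"moves":{"type":"array","items":{"type":"array","items":{"type":"number"}}},"force":{"type":"number"}},"required":["moves"]}

```bash
mkdir -p pics; python3 - <<'E'
from bench import r
import cv2
for n in("top","side"):
    cv2.imwrite(f"pics/{n}0.png",cv2.resize(r.grab_frame(n)[:,:,::-1],(800,600),interpolation=cv2.INTER_CUBIC))
    print(r.calibration(n))
o=r.get_obs();print({k:o[k] for k in("clock","tcp_pos","orientation","contact_force")})
E
```

```text
{'fx': 433.94638852597114, 'fy': 433.94638852597114, 'cx': 253.9093189312411, 'cy': 193.46210222740484, 'k1': 0.03681199714242718, 'rvec': array([ 2.13500256, -2.08688054,  0.19489502]), 'tvec': array([-0.01434287,  0.54868342,  1.37444058])}
{'fx': 399.2648930938519, 'fy': 399.2648930938519, 'cx': 257.4390951058076, 'cy': 198.41045076516326, 'k1': 0.004575561532247982, 'rvec': array([ 2.26355479, -0.62607871,  0.27679273]), 'tvec': array([-0.43222562,  0.26139487,  1.03815847])}
{'clock': 0.1, 'tcp_pos': array([0.2236059 , 0.63663169, 0.40381186]), 'orientation': array([-5.28020285e-01, -3.09674814e+00,  2.57502718e-03]), 'contact_force': array([ 0.33323538, -0.36052449,  0.76648712])}
```

View pics/top0.png

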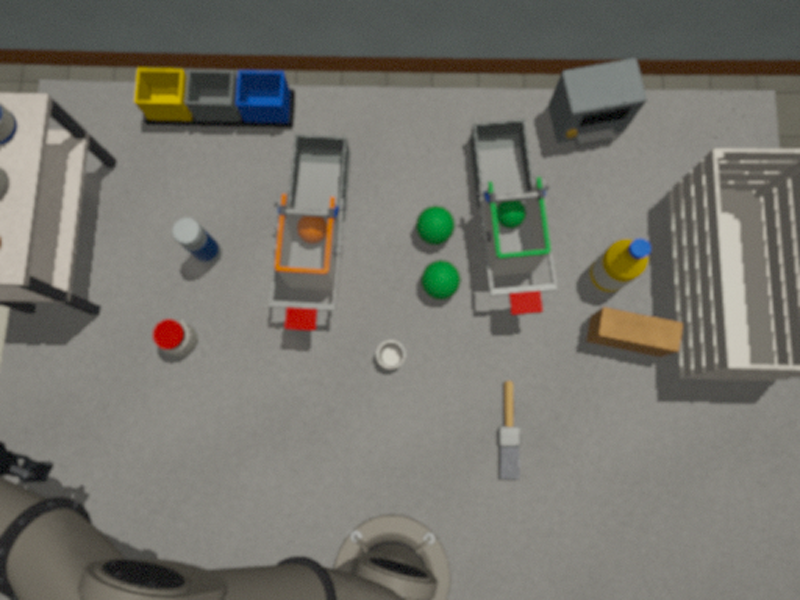

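View pics/side0.png

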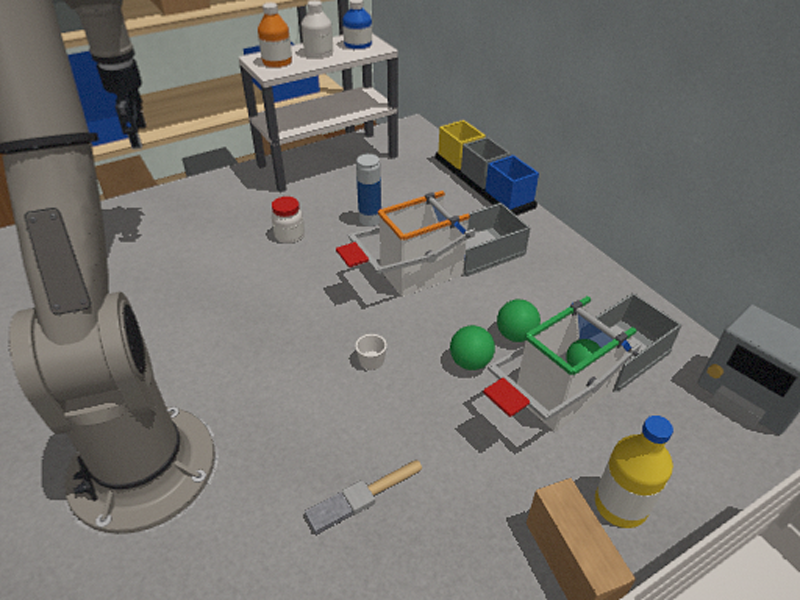

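The top view shows the green dispenser's red pad at about (526,302) and its rim corners at (492,200), (542,197), (549,252) and (497,256). The side view shows the pad's centre at about (507,397). Two loose large green balls are decoys.

```bash
cat > h.py <<'E'
import numpy as np,cv2
from bench import r
from scipy.spatial.transform import Rotation as R
def ray(n,p):  # p in 800x600 picture pixels
    c=r.calibration(n);u=(np.array(p,float)+.5)*.64-.5
    d=(u-[c['cx'],c['cy']])/c['fx'];s=d.copy()
    for _ in range(20): s=d/(1+c['k1']*(s@s))
    M=cv2.Rodrigues(c['rvec'])[0]
    return -M.T@c['tvec'],M.T@np.r_[s,1]
def atz(n,p,z):
    o,d=ray(n,p);return o+d*(z-o[2])/d[2]
def tri(a,b):
    (o1,d1),(o2,d2)=ray("top",a),ray("side",b)
    t=np.linalg.lstsq(np.c_[d1,-d2],o2-o1,rcond=None)[0]
    p,q=o1+d1*t[0],o2+d2*t[1];return (p+q)/2,np.linalg.norm(p-q)
E
python3 - <<'E'
from h import *
np.set_printoptions(precision=3,suppress=True)
print("pad top/side",atz("top",(526,302.5),.12),atz("side",(507,397),.12),tri((526,302.5),(507,397)))
print("rim");C=[atz("top",p,.162) for p in((492,200),(542,197),(549,252),(497,256))]
for c in C:print(c)
print("orange pad",atz("top",(301,319),.12))
for n,p in dict(bottle=(640,247),cup=(390,355),box=(600,315),brush=(510,460),jar=(168,333),can=(187,232),ballA=(441,280)).items():
    print(n,atz("top",p,dict(bottle=.21,cup=.045,box=.1,brush=.02,jar=.09,can=.17,ballA=.05)[n]))
o=r.get_obs();print(R.from_rotvec(o['orientation']).as_matrix())
im=r.grab_frame("top")[165:205,300:360];cv2.imwrite("pics/c1.png",cv2.resize(im[:,:,::-1],(780,520),interpolation=cv2.INTER_CUBIC))
E
```

```text
pad top/side [ 0.541 -0.261  0.12 ] [ 0.542 -0.261  0.12 ] (array([ 0.542, -0.261,  0.12 ]), np.float64(0.00015192337961725502))
rim
[ 0.741 -0.189  0.162]
[ 0.749 -0.288  0.162]
[ 0.635 -0.3    0.162]
[ 0.625 -0.198  0.162]
orange pad [0.498 0.188 0.12 ]
bottle [ 0.635 -0.46   0.21 ]
cup [0.439 0.01  0.045]
box [ 0.523 -0.413  0.1  ]
brush [ 0.231 -0.241  0.02 ]
jar [0.469 0.462 0.09 ]
can [0.659 0.414 0.17 ]
ballA [ 0.601 -0.094  0.05 ]
[[-0.943  0.331 -0.   ]
 [ 0.331  0.943 -0.002]
 [-0.    -0.002 -1.   ]]
```

View pics/c1.png

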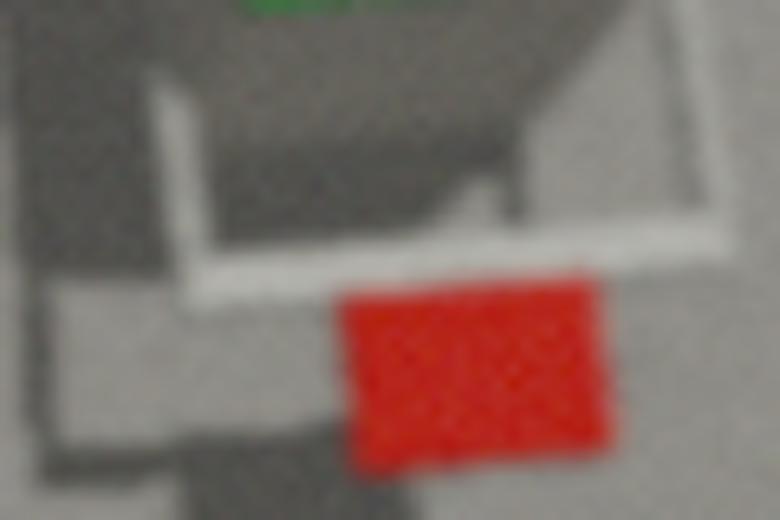

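The crop confirms the pad: its centre is at (478,375) in the crop, which is (526,303) in the picture, and both cameras agree on (0.542, -0.261, 0.120). I'll start moving along an arc above everything, with the fingers closing.

>>> carry_out([
  [-0.038,-0.02,0,-0.055,0],
  [-0.076,-0.04,0,-0.11,0],
  [-0.114,-0.06,0,-0.165,0],
  [-0.152,-0.08,0,-0.22,0],
  [-0.19,-0.1,0,-0.275,0],
  [-0.228,-0.12,0,-0.33,0],
  [-0.26,-0.15,0,-0.385,0],
  [-0.29,-0.18,0,-0.44,0],
], force=40)

```text
clock: 0.95
tcp_pos: [0.4387, 0.3691, 0.4044]
orientation: [0.163, -3.137, 0.001]
contact_force: [0.4, -0.4, -0.5]
grip_width: -0.0001
gripper_force: 0.0
```

>>> carry_out([
  [-0.015,-0.044,0,0,0],
  [-0.03,-0.088,0,0,0],
  [-0.045,-0.131,0,0,0],
  [-0.06,-0.175,0,0,0],
  [-0.075,-0.218,0,0,0],
  [-0.086,-0.261,0,0,0],
  [-0.086,-0.311,0,0,0],
  [-0.086,-0.361,0,0,0],
])

```text
clock: 1.75
tcp_pos: [0.5601, 0.0188, 0.4045]
orientation: [0.161, -3.137, 0.0]
contact_force: [1.4, 0.1, -0.1]
grip_width: 0.0
gripper_force: 0.0
```

>>> carry_out([
  [0.009,-0.046,0,0,0],
  [0.018,-0.092,0,0,0],
  [0.027,-0.138,0,0,0],
  [0.036,-0.184,0,0,0],
  [0.045,-0.23,0,0,0],
  [0.052,-0.277,0,0,0],
  [0.052,-0.277,0.04,0,0],
  [0.052,-0.277,0.08,0,0],
])

```text
clock: 2.55
tcp_pos: [0.5362, -0.2627, 0.3248]
orientation: [-0.154, 3.135, -0.003]
contact_force: [1.1, 0.8, -0.5]
grip_width: 0.0002
gripper_force: 0.0
```

```bash
python3 - <<'E'
from h import *
o=r.get_obs();print(o['tcp_pos'],o['orientation'],o['contact_force'])
im=r.grab_frame("side")[170:320,250:450];cv2.imwrite("pics/s2.png",cv2.resize(im[:,:,::-1],(800,600),interpolation=cv2.INTER_CUBIC))
E
```

```text
[ 0.53623309 -0.26270356  0.32476126] [-1.54202257e-01  3.13480809e+00 -2.88967078e-03] [ 1.12986541  0.80070286 -0.51987403]
```

View pics/s2.png

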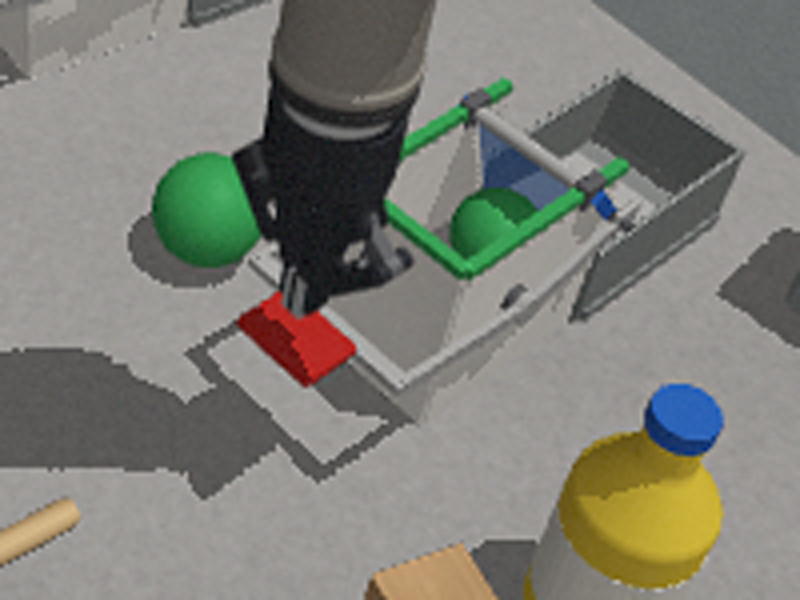

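The closed fingertips stand over the red pad at crop (300,312), about 30 mm above it and centred. The green ball is still behind the lid, so I press now.

>>> carry_out([
  [0,0,0.012,0,0],
  [0,0,0.022,0,0],
  [0,0,0.032,0,0],
  [0,0,0.042,0,0],
  [0,0,0.052,0,0],
  [0,0,0.062,0,0],
  [0,0,0.07,0,0],
  [0,0,0.076,0,0],
])

```text
clock: 3.4
tcp_pos: [0.5373, -0.2603, 0.2485]
orientation: [-0.161, 3.135, -0.001]
contact_force: [1.3, -0.4, 4.5]
grip_width: -0.0003
gripper_force: 1.8
```

>>> carry_out([
  [0,0,0.003,0,0],
  [0,0,0.005,0,0],
  [0,0,0.007,0,0],
  [0,0,0.008,0,0],
  [0,0,0.009,0,0],
  [0,0,0.01,0,0],
  [0,0,0.01,0,0],
  [0,0,0.01,0,0],
])

```text
clock: 4.2
tcp_pos: [0.5365, -0.2603, 0.2387]
orientation: [0.16, -3.137, -0.0]
contact_force: [0.5, -1.0, 5.3]
grip_width: 0.0001
gripper_force: 1.8
```

```bash
python3 - <<'E'
from h import *
im=r.grab_frame("side")[170:320,250:450];cv2.imwrite("pics/s3.png",cv2.resize(im[:,:,::-1],(800,600),interpolation=cv2.INTER_CUBIC))
E
```

```text
(no output)
```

View pics/s3.png

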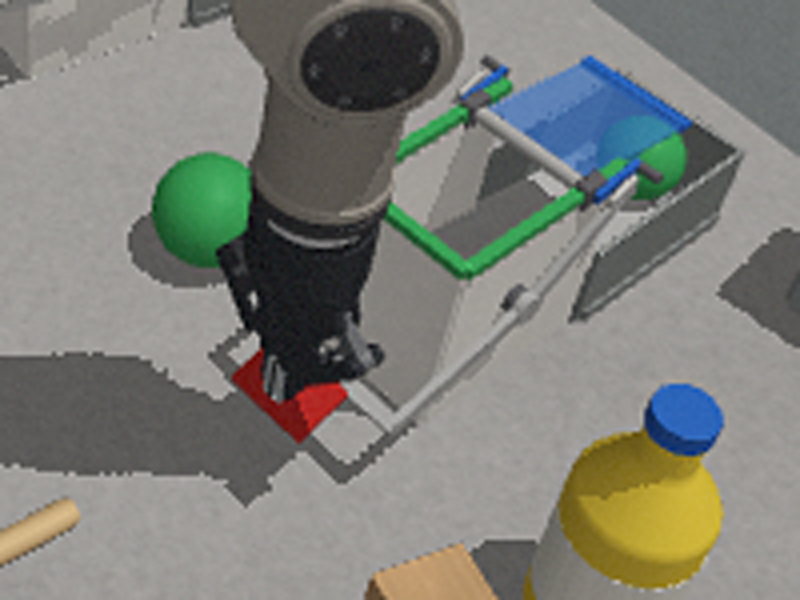

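The lid is up and the ball is in the tray at crop (645,160). I press 4 mm more to reach the stop and hold there, so the lid is certain to be fully raised.

>>> carry_out([
  [0,0,0.001,0,0],
  [0,0,0.002,0,0],
  [0,0,0.003,0,0],
  [0,0,0.004,0,0],
  [0,0,0.004,0,0],
  [0,0,0.004,0,0],
  [0,0,0.004,0,0],
  [0,0,0.004,0,0],
])

```text
clock: 5.05
tcp_pos: [0.5367, -0.2605, 0.2373]
orientation: [-0.16, 3.136, 0.001]
contact_force: [-5.9, 4.6, 27.8]
grip_width: -0.0001
gripper_force: 14.0
```

It is on its stop, as the force jumped to 28 N. Now a slow rise at 2 mm per row, about 0.4 rad/s at the lid.

>>> carry_out([
  [0,0,-0.002,0,0],
  [0,0,-0.004,0,0],
  [0,0,-0.006,0,0],
  [0,0,-0.008,0,0],
  [0,0,-0.01,0,0],
  [0,0,-0.012,0,0],
  [0,0,-0.014,0,0],
  [0,0,-0.016,0,0],
])

```text
clock: 5.85
tcp_pos: [0.5357, -0.2604, 0.2503]
orientation: [0.16, -3.135, -0.001]
contact_force: [-4.6, -0.4, 2.4]
grip_width: 0.0003
gripper_force: 2.0
```

>>> carry_out([
  [0,0,-0.002,0,0],
  [0,0,-0.004,0,0],
  [0,0,-0.006,0,0],
  [0,0,-0.008,0,0],
  [0,0,-0.01,0,0],
  [0,0,-0.012,0,0],
  [0,0,-0.014,0,0],
  [0,0,-0.016,0,0],
])

```text
clock: 6.65
tcp_pos: [0.5366, -0.2602, 0.2669]
orientation: [-0.161, 3.137, 0.0]
contact_force: [-3.2, -0.0, 3.0]
grip_width: -0.0
gripper_force: 1.6
```

>>> carry_out([
  [0,0,-0.002,0,0],
  [0,0,-0.004,0,0],
  [0,0,-0.006,0,0],
  [0,0,-0.008,0,0],
  [0,0,-0.01,0,0],
  [0,0,-0.012,0,0],
  [0,0,-0.014,0,0],
  [0,0,-0.016,0,0],
])

```text
clock: 7.45
tcp_pos: [0.537, -0.2601, 0.283]
orientation: [-0.161, 3.136, -0.0]
contact_force: [0.0, 0.7, 1.8]
grip_width: 0.0003
gripper_force: 0.9
```

>>> carry_out([
  [0,0,-0.002,0,0],
  [0,0,-0.004,0,0],
  [0,0,-0.006,0,0],
  [0,0,-0.008,0,0],
  [0,0,-0.01,0,0],
  [0,0,-0.012,0,0],
  [0,0,-0.014,0,0],
  [0,0,-0.016,0,0],
])

```text
clock: 8.25
tcp_pos: [0.5363, -0.2603, 0.2986]
orientation: [0.16, -3.137, -0.0]
contact_force: [0.6, 0.1, -0.1]
grip_width: -0.0
gripper_force: 0.0
```

The force has gone and the lid is shut. I back off upwards and check.

>>> carry_out([
  [0,0,-0.01,0,0],
  [0,0,-0.03,0,0],
  [0,0,-0.06,0,0],
  [0.03,0,-0.09,0,0],
  [0.06,0,-0.12,0,0],
  [0.08,0,-0.14,0,0],
  [0.08,0,-0.14,0,0],
  [0.08,0,-0.14,0,0],
])

```text
clock: 9.05
tcp_pos: [0.4569, -0.2684, 0.4394]
orientation: [-0.16, 3.136, -0.0]
contact_force: [0.2, 1.1, -0.5]
grip_width: 0.0002
gripper_force: 0.0
```

```bash
python3 - <<'E'
from h import *
cv2.imwrite("pics/s4.png",cv2.resize(r.grab_frame("side")[:,:,::-1],(800,600),interpolation=cv2.INTER_CUBIC))
E
```

```text
(no output)
```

View pics/s4.png

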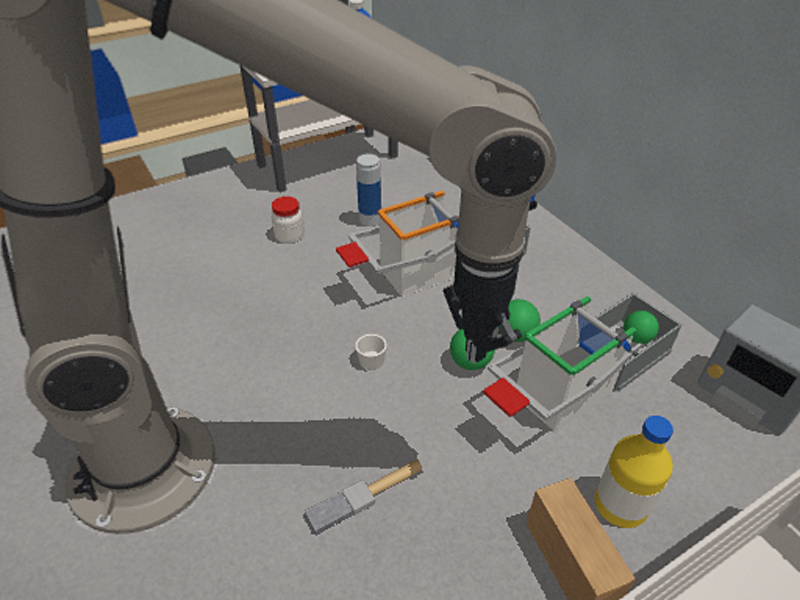

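The green ball lies in the tray at (641,326), the lid is shut, and the pad is back up at (507,397). Everything else is where it was, and the arm is clear.

```bash
python3 -c "
from bench import r
print(r.hand_in())"
```

```text
the job is handed in; nothing more can be done
None
```

I pressed the green dispenser's pad to its stop and the ball rolled into the tray; I then eased the lid shut over about three seconds, moved clear and handed the job in (no verdict came back).

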